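Put the blue-lidded samples into their carriers

TASK

Put the three blue-lidded samples into the steel dishes for the incubator: the vial in the small round dish, the jar in the large round dish and the square box in the square dish, each set down (not dropped) upright and flat inside its dish and let go. The box is still clamped on the shaker, so first flip the red-handled toggle clamp all the way over and leave it open before you take the box; do not disturb the red-capped vial or the yellow-lidded jar.

Things in the scene. Friction and masses are not known exactly. Their poses are not given: they have to be found in the camera images.
- clamp (a joint): toggle clamp lever on the white shaker (210 x 130 x 50 mm high, fixed), rad: 0 = clamped (handle upright, arm level over the box), 1.75 = fully open stop (handle level towards the robot, arm up). Handle and arm are one rigid L, hinge level, 98 mm above the bench. Over centre: push the handle away from the box; past about 0.9 rad it falls open, before that back. Under 2 N
- clamp_handle (a point): point on the axis of the clamp's red handle (18 mm thick, ends 7 mm past it), 85 mm from the hinge. Axes: z along the handle, away from the hinge; y along the hinge; x along the arm, towards the box. Clamped: z is up, the point is 183 mm above the bench, 75 mm from the box's middle. The arm is 14 mm wide, 68 mm long, its top at most 8 mm above the hinge
- blue_box: square white box with a blue lid, 54 x 54 x 36 mm high, 0.1 to 0.2 kg, at the start on the shaker (top 50 mm above the bench) in a seat with a 4 mm rim, under the clamp's arm. Origin: centre of its underside, z up, x and y along its sides, x pointing away from the clamp's hinge at the start. The opened lever stands on its -x side: grip it across y
- blue_vial: amber glass vial with a blue cap, 34 mm diameter, 72 mm high (cap 31 mm diameter, the top 18 mm), about 0.1 kg, standing on the bench. Origin: centre of its underside, z up
- blue_jar: squat white jar with a blue lid, 54 mm diameter (lid 56 mm, the top 16 mm), 50 mm high, about 0.12 kg, standing on the bench. Origin: centre of its underside, z up
- red_vial: vial of the same shape and size as the blue-capped one, but with a red cap; not to be moved. Origin: centre of its underside
- yellow_jar: jar of the same shape and size as the blue-lidded one, but with a yellow lid; not to be moved. Origin: centre of its underside
- small_dish: small round steel dish with a black floor, fixed to the bench, 62 mm outer and 56 mm inner diameter, rim 10 mm above the bench, floor 4 mm above the bench. Origin: centre of its underside (on the bench), z up
- large_dish: large round steel dish with a black floor, fixed to the bench, 84 mm outer and 78 mm inner diameter, rim 10 mm above the bench, floor 4 mm above the bench. Origin: centre of its underside, z up
- square_dish: square steel dish with a black floor, fixed to the bench, 80 x 80 mm outside, 74 x 74 mm inside, rim 10 mm above the bench, floor 5 mm above the bench. Origin: centre of its underside, z up, x and y along its sides
Not all that is in view belongs to the job. What is shaped like the blue_jar but turquoise is not meant.

How it is judged:
By the outcome, as a careful person would: the job done as asked, in the order asked, and still so for the second after the job is handed in, with the robot touching nothing.
It also fails if it takes over 120 s, if anything falls off the work surface, if the arm or the gripper's body presses on something with over 40 N, if the wrist force passes 120 N, or if a joint passes its speed limit or range.

ROBOT

A 6-joint arm with a two-finger parallel gripper is mounted at the origin on the work surface. World frame = base frame: x ahead of the robot, y to its left, z up, the work surface at z = 0. Lengths are in m, angles in rad, forces in N, time in s.
With the tool pointing down it reaches from about 0.375 to 0.975 m from the base axis. Payload 3.8 kg.
Tool frame: the origin (TCP) lies on the centre line of the jaws, within the pads' length; the fingertips stand 25 mm ahead of it and the grasp point (between the pads) lies 6 mm ahead of it; y points along the fingers, z is the direction in which the jaws open and shut, and the axes are right-handed (so a half turn about y gives the same grasp; the last joint's range is limited). The gripper opens to 85 mm and grips with 20 to 120 N. Pads are 22 mm wide; open, the fingers measure 114 mm over their backs; the gripper's body (76 mm by 85 mm) begins 54 mm behind the grasp point. The pads swing forward as they close: fully open they stand 13 mm farther back than shut.
Start: joints at [1.118, 0.264, 1.604, -0, 1.274, -0.037], TCP at [0.273, 0.617, 0.256] pointing down, gripper open.
Joint ranges: [-2.63, 2.63], [-0.94, 2.18], [0.31, 2.57], [-1.31, 4.45], [0, 2.66], [-2.55, 2.55]. Speed limits (rad/s): [2.57, 2.57, 3.14, 3.14, 3.14, 3.14].

INTERFACE

Orientations are given as a rotation vector (axis times angle).
In Python, from workcell import bot gives the robot as it stands.
- The arm moves only by the shell command python3 -m jog 'ROWS' [FORCE]. ROWS is JSON, a list of rows, each a list of 5 numbers: the shift along the world's x, y, z in mm, then the turn about the world's z in degrees, then the finger opening in mm, from 0 to 85.4. A call has exactly 10 rows; each row is the pose to reach, as a shift and turn from the pose commanded when the call began; what a row does not reach only later rows make up. A row lasts 1/8 s, in which the tool goes at most 62.5 mm and 10.7 degrees, less where a joint would pass 70% of its speed; a pose out of reach is approached as far as the arm can. A call with a gripper value outside its range is refused whole. The fingers move at their own pace and stop on an object; FORCE is the grip in N (left out, the last holds). Time passes only in rows, so rows that repeat a pose let the fingers close, or fill a call up. It gives the time, the measured TCP pose, the force and the opening at its end, in the units of the state.
- bot.read_state(): the state, without advancing time (a new reading comes with each control period).
- bot.read_camera(name): name is "side" or "top" or "wrist"; returns a dict with "pixels" (420x560x3 uint8, red, green, blue), "fx", "fy", "cx", "cy" (pixels), "R" (3x3) and "t" (3): a world point X has camera coordinates R X + t. Camera axes: x right, y down, z forward; pixel columns grow to the right and rows downward; lengths in m; the calibration is good to about 2 mm. A picture is of the moment at which its call begins. There is no depth.
- bot.finish_job(): hands the job in, once; it reports no verdict.
The state is a dict: "time": time; "q": joint angles; "joint_vel": joint speeds; "joint_torque": joint torques, N m; "tool_pos": TCP position; "tcp_rot": TCP orientation; "wrist_force": force on the tool from outside, world axes, zero at the start; "torque": the same for the moment, N m; "width": opening from 0.0 (shut) to 1.0 (fully open).
Only numpy, scipy, OpenCV 4.12 (cv2) and the standard library are available. Lean on these libraries where they do the work, as an engineer would, in place of code of your own. Each camera call takes 0.05 s, during which the arm holds its last target.

## Working session

There is one attempt and no reset: what is moved stays moved. The work goes in short steps, Python scripts to look and compute and a shell command to move; the robot and the scene stay as the last step left them, time stands still between calls to the robot, and variables do not carry over. Pictures are saved under pics/ and viewed, and the job is handed in when it is done.

```bash
mkdir -p pics; ls; cat > h.py <<'E'
from workcell import bot
import cv2,numpy as np
def snap(n,f):
    c=bot.read_camera(n); cv2.imwrite('pics/'+f,cv2.cvtColor(np.array(c['pixels'],dtype=np.uint8),cv2.COLOR_RGB2BGR)); return c
def ray(c,u,v,z):
    R=np.array(c['R']);t=np.array(c['t']);C=-R.T@t
    d=R.T@np.array([(u-c['cx'])/c['fx'],(v-c['cy'])/c['fy'],1]); return C+d*(z-C[2])/d[2]
def proj(c,X):
    p=np.array(c['R'])@np.array(X)+np.array(c['t']); return c['fx']*p[0]/p[2]+c['cx'],c['fy']*p[1]/p[2]+c['cy']
E
python3 - <<'E'
from h import *
import pickle
for n in('top','side','wrist'):
    c=snap(n,n+'0.png'); pickle.dump(c,open(n+'0.pkl','wb')); R=np.array(c['R']);print(n,-R.T@np.array(c['t']),R.round(2).tolist(),c['fx'],c['cx'],c['cy'])
print(bot.read_state())
E
```

```text
pics
top [ 0.42517839 -0.01928265  1.18861971] [[-0.02, -1.0, -0.03], [-1.0, 0.03, -0.08], [0.08, 0.03, -1.0]] 446.5271190443953 283.52373363349477 206.63683425352585
side [ 0.48125386 -0.62407436  0.82496793] [[1.0, -0.09, -0.01], [-0.07, -0.72, -0.69], [0.06, 0.68, -0.73]] 417.2299839051197 272.80208979056255 207.65210802743513
wrist [0.20429266 0.64792217 0.37318062] [[0.4, 0.92, -0.0], [0.88, -0.39, 0.29], [0.27, -0.12, -0.96]] 338.1038655319245 283.77541024507116 211.56545761643287
{'time': 0.15, 'q': array([ 1.11810477e+00,  2.64591843e-01,  1.60510742e+00,  1.13577179e-05,
        1.27370186e+00, -3.68772820e-02]), 'joint_vel': array([ 3.70629729e-04, -9.76563893e-04, -4.92298949e-03, -5.69252330e-04,
       -1.69089414e-03, -5.14074458e-05]), 'joint_torque': array([ 3.71459680e-05, -5.15905023e+01, -3.67959988e+01, -9.08940319e-05,
        8.07013741e-03, -8.11871769e-05]), 'tool_pos': array([0.27240187, 0.61699784, 0.25521463]), 'tcp_rot': array([-1.54783474,  0.32658952, -0.32588018]), 'wrist_force': array([ 0.09687342,  0.37027609, -0.72170185]), 'torque': array([-0.02015247,  0.06503312, -0.02047484]), 'width': 1.0028779577773712}
```

View pics/top0.png

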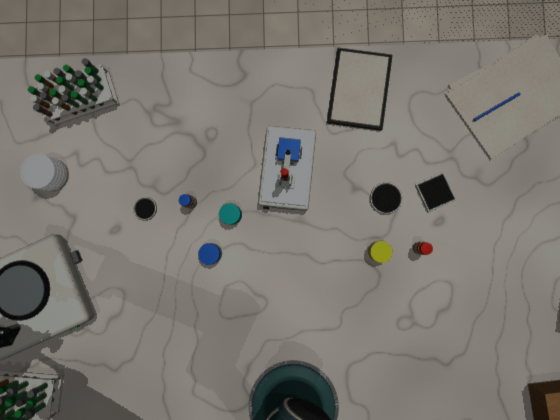

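View pics/side0.png

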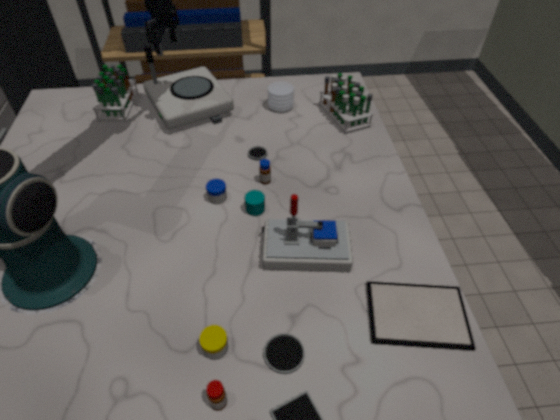

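View pics/wrist0.png

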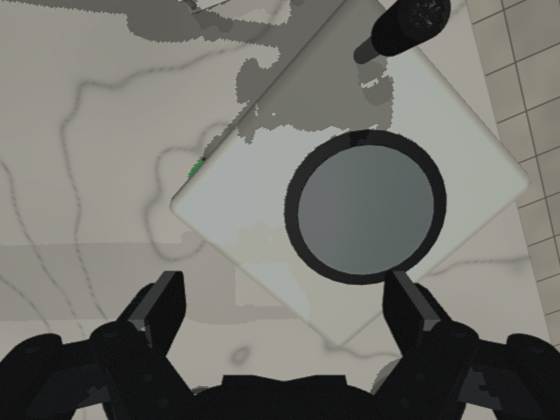

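```bash
python3 - <<'E'
from h import *
import pickle
for n in ('top','side'):
    c=pickle.load(open(n+'0.pkl','rb'));im=cv2.cvtColor(np.array(c['pixels'],dtype=np.uint8),cv2.COLOR_RGB2HSV)
    def seg(name,lo,hi,box,zs):
        u0,v0,u1,v1=box;m=cv2.inRange(im,np.array(lo),np.array(hi))[v0:v1,u0:u1]
        k,l,s,cen=cv2.connectedComponentsWithStats(m)
        i=1+np.argmax(s[1:,4]);p=cen[i]+[u0,v0]
        cs,_=cv2.findContours((l==i).astype(np.uint8),0,2); r=cv2.minAreaRect(cs[0])
        rc=np.array(r[0])+[u0,v0]
        print(n,name,s[i,4],p.round(1),[ray(c,*p,z)[:2].round(4) for z in zs],'rect',np.round(r[1],1),round(r[2],1),ray(c,*rc,zs[0])[:2].round(4))
        if name in('box','sqd'): 
            for q in cv2.boxPoints(r): print('   corner',ray(c,q[0]+u0,q[1]+v0,zs[0])[:2].round(4))
    B=([105,120,60],[125,255,255]);K=([0,0,0],[179,255,50])
    if n=='top':
        seg('vial',*B,(175,190,200,215),[.072]);seg('jar',*B,(195,240,225,270),[.05])
        seg('box',*B,(270,130,310,165),[.086]);seg('handle',[0,150,80],[8,255,255],(275,160,295,185),[.19])
        seg('red',[0,150,80],[8,255,255],(410,235,440,262),[.072]);seg('yel',[22,120,80],[35,255,255],(365,235,400,270),[.05])
        seg('turq',[80,120,50],[98,255,255],(215,200,245,230),[.05])
        seg('small',*K,(130,195,160,225),[.004]);seg('large',*K,(368,180,404,216),[.004]);seg('sqd',*K,(413,170,457,214),[.005])
    else:
        seg('vial',*B,(255,155,275,185),[.07,.06]);seg('jar',*B,(200,175,232,205),[.05])
        seg('box',*B,(305,215,345,250),[.086]);seg('handle',[0,150,60],[8,255,255],(285,190,303,220),[.18])
        seg('small',*K,(245,143,270,162),[.004]);seg('large',*K,(260,330,310,375),[.004])
        seg('red',[0,150,60],[8,255,255],(200,370,235,410),[.07])
for n,b,s in(('top',(120,180,240,280),5),('top',(245,115,330,220),7),('top',(355,165,465,270),6),('side',(240,180,370,280),6)):
    im=cv2.imread(f'pics/{n}0.png')[b[1]:b[3],b[0]:b[2]];cv2.imwrite(f'pics/z{n}{b[0]}.png',cv2.resize(im,None,fx=s,fy=s,interpolation=2))
E
```

```text
top vial 110 [184.5 199.9] [array([0.5349, 0.2601])] rect [11. 11.] 0.0 [0.5358 0.26  ]
top jar 363 [208.8 253.7] [array([0.3974, 0.2041])] rect [20. 21.] 90.0 [0.3968 0.2048]
top box 392 [288.4 148.2] [array([ 0.6565, -0.006 ])] rect [21.5 21.1] 5.7 [ 0.6543 -0.0054]
   corner [0.6314 0.0245]
   corner [0.6844 0.018 ]
   corner [ 0.6774 -0.0354]
   corner [ 0.6244 -0.0287]
top handle 38 [284.1 171.6] [array([0.5815, 0.0038])] rect [6. 6.] 90.0 [0.5805 0.004 ]
top red 109 [426. 248.] [array([ 0.3996, -0.3394])] rect [10. 11.] 90.0 [ 0.3997 -0.3405]
top yel 386 [380.7 251.5] [array([ 0.3932, -0.2318])] rect [21. 21.] 90.0 [ 0.3931 -0.2314]
top turq 359 [229.4 213.5] [array([0.4989, 0.15  ])] rect [20.5 20.5] 45.0 [0.4989 0.1509]
top small 303 [144.4 208.1] [array([0.5222, 0.3855])] rect [19. 19.] 90.0 [0.5211 0.3852]
top large 633 [385.9 197.7] [array([ 0.5333, -0.26  ])] rect [27.6 27.6] 45.0 [ 0.5337 -0.2602]
top sqd 720 [435.7 191.5] [array([ 0.5461, -0.3912])] rect [27.2 26.7] 65.2 [ 0.546  -0.3911]
   corner [ 0.5651 -0.3453]
   corner [ 0.5932 -0.4104]
   corner [ 0.5269 -0.4368]
   corner [ 0.4989 -0.372 ]
side vial 67 [264.2 163. ] [array([0.535 , 0.2578]), array([0.5357, 0.2695])] rect [8. 8.] 90.0 [0.5345 0.2576]
side jar 239 [215.6 186.6] [array([0.3989, 0.1975])] rect [16. 18.] 90.0 [0.3973 0.196 ]
side box 341 [325.8 230.7] [array([ 0.6566, -0.0142])] rect [17. 23.] 90.0 [ 0.6544 -0.0104]
   corner [0.632  0.0183]
   corner [0.686  0.0129]
   corner [ 0.6759 -0.038 ]
   corner [ 0.6238 -0.0328]
side handle 50 [294.4 201.8] [array([ 0.5819, -0.005 ])] rect [19.  5.] 90.0 [ 0.5789 -0.0127]
side small 119 [257.3 152.2] [array([0.5226, 0.3877])] rect [ 9. 15.] 90.0 [0.5231 0.3863]
side large 988 [283.8 352.5] [array([ 0.5327, -0.2584])] rect [35. 34.] 0.0 [ 0.5322 -0.2572]
side red 230 [214.7 390. ] [array([ 0.3998, -0.344 ])] rect [18. 16.] 90.0 [ 0.4002 -0.3441]
```

View pics/ztop245.png

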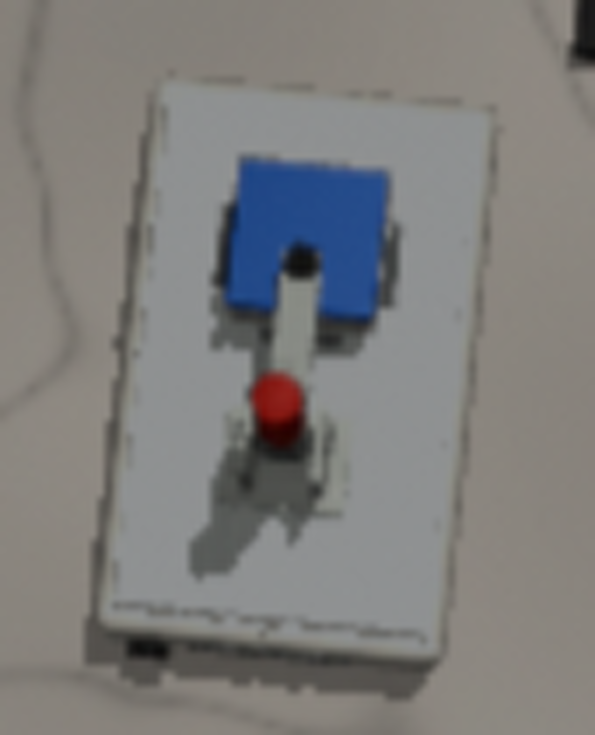

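View pics/zside240.png

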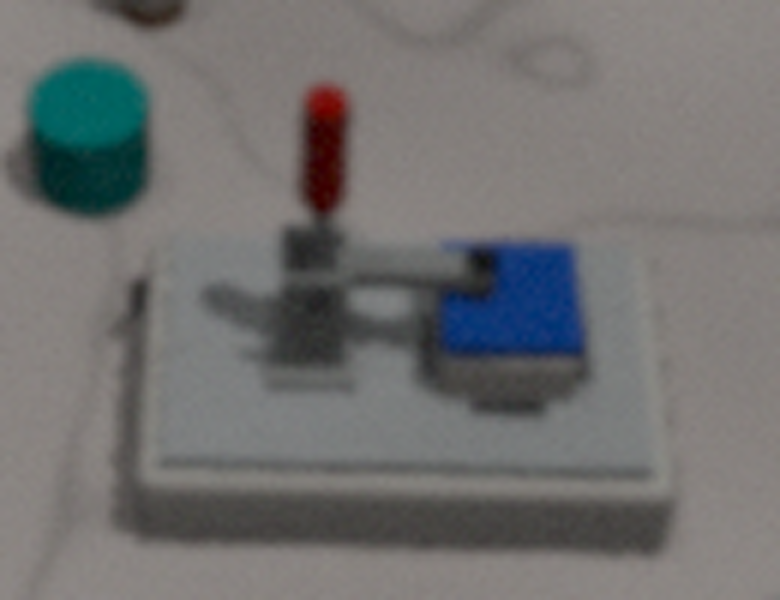

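View pics/ztop120.png

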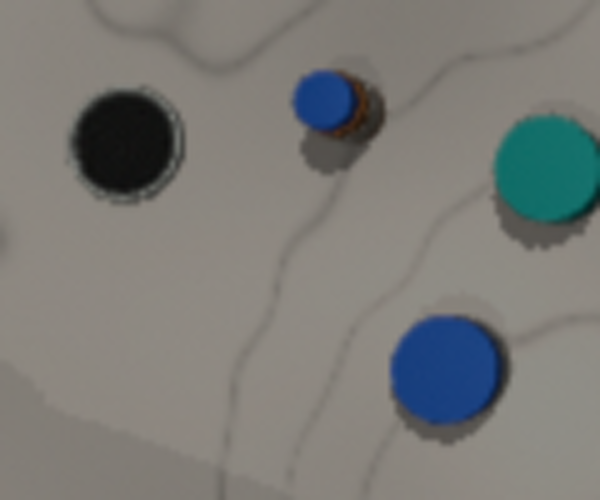

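View pics/ztop355.png

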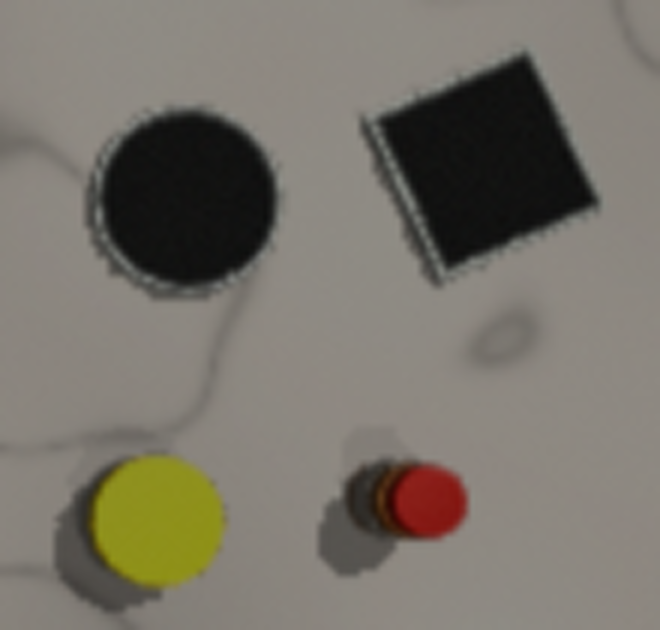

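```bash
cat >> h.py <<'E'
from scipy.spatial.transform import Rotation as Ro
def st():
    s=bot.read_state();R=Ro.from_rotvec(s['tcp_rot']).as_matrix();z=R[:,2]
    print('t',round(s['time'],2),'tcp mm',(s['tool_pos']*1000).round(1),'jaw yaw',round(np.degrees(np.arctan2(z[1],z[0])),1),'down',R[:,1].round(3),'F',s['wrist_force'].round(1),'w mm',round(s['width']*85.4,1),'q6',s['q'].round(2))
    return s
E
python3 -c "
from h import *
st()"
```

```text
t 0.15 tcp mm [272.4 617.  255.2] jaw yaw 66.2 down [-0.001 -0.002 -1.   ] F [ 0.1  0.4 -0.7] w mm 85.6 q6 [ 1.12  0.26  1.61  0.    1.27 -0.04]
```

```bash
python3 -m jog '[[30,-54,5,2,0],[60,-108,5,4,0],[90,-162,5,6,0],[120,-216,5,8,0],[150,-270,5,10,0],[180,-324,5,12,0],[210,-378,5,14,0],[240,-432,5,17,0],[270,-486,5,17,0],[300,-540,5,17,0]]' 30; python3 -m jog '[[20,-40,0,0,0],[43,-79,0,0,0],[43,-79,0,0,0],[43,-79,0,0,0],[43,-79,-20,0,0],[43,-79,-40,0,0],[43,-79,-50,0,0],[43,-79,-50,0,0],[43,-79,-50,0,0],[43,-79,-50,0,0]]'
python3 - <<'E'
from h import *
st(); snap('side','s1.png');snap('wrist','w1.png');snap('top','t1.png')
E
```

```text
time: 1.4
tool_pos: [0.5732, 0.0756, 0.2612]
tcp_rot: [-1.569, 0.094, -0.094]
wrist_force: [0.0, 0.8, -0.3]
width: 0.001
time: 2.65
tool_pos: [0.6163, -0.0016, 0.2123]
tcp_rot: [-1.569, 0.092, -0.095]
wrist_force: [0.7, -0.6, 0.1]
width: -0.003
t 2.65 tcp mm [616.3  -1.6 212.3] jaw yaw 83.2 down [ 0.002 -0.    -1.   ] F [ 0.7 -0.6  0.1] w mm -0.3 q6 [-0.04  0.18  1.78  0.    1.17 -1.49]
```

View pics/s1.png

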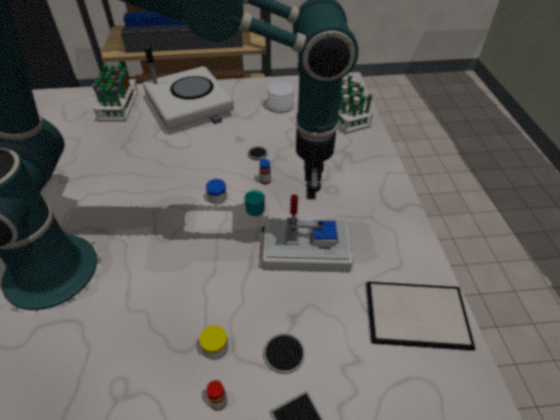

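View pics/w1.png

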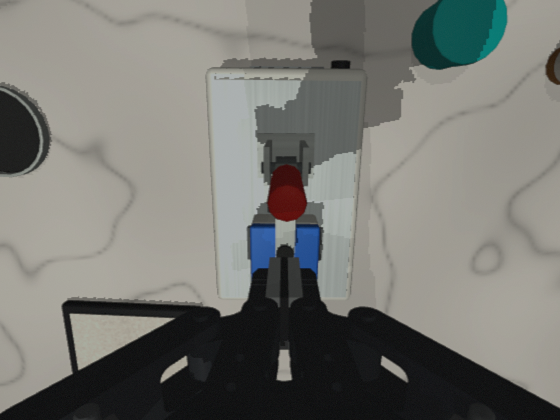

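```bash
python3 -m jog '[[0,0,-15,0,0],[0,0,-30,0,0],[0,0,-40,0,0],[0,0,-40,0,0],[-6,1,-40,0,0],[-12,1,-40,0,0],[-18,2,-40,0,0],[-24,3,-40,0,0],[-30,4,-40,0,0],[-36,4,-40,0,0]]'
python3 - <<'E'
from h import *
st(); snap('side','s2.png')
im=cv2.imread('pics/s2.png')[130:280,220:400];cv2.imwrite('pics/s2z.png',cv2.resize(im,None,fx=4,fy=4))
E
```

```text
time: 4.05
tool_pos: [0.5792, 0.0027, 0.1713]
tcp_rot: [-1.569, 0.093, -0.094]
wrist_force: [1.3, 0.8, -0.5]
width: -0.002
t 4.05 tcp mm [579.2   2.7 171.3] jaw yaw 83.2 down [ 0.  0. -1.] F [ 1.3  0.8 -0.5] w mm -0.2 q6 [-0.04  0.15  1.9   0.    1.09 -1.49]
```

View pics/s2z.png

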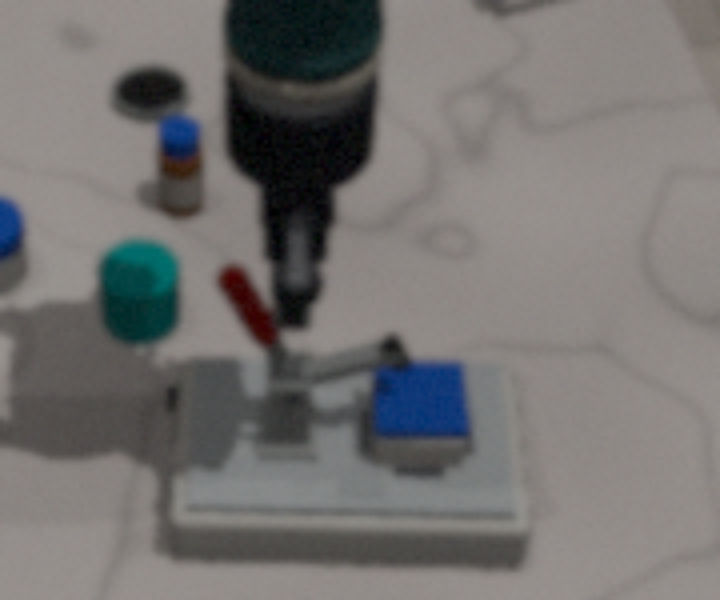

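The handle is tilting (about 0.4–0.5 rad) and the arm is rising. I'll continue the push.

```bash
python3 -m jog '[[-6,1,0,0,0],[-12,1,0,0,0],[-18,2,0,0,0],[-24,3,0,0,0],[-30,4,0,0,0],[-36,4,0,0,0],[-42,5,0,0,0],[-48,6,0,0,0],[-50,6,0,0,0],[-50,6,0,0,0]]'
python3 - <<'E'
from h import *
st(); snap('side','s3.png')
im=cv2.imread('pics/s3.png')[130:280,220:400];cv2.imwrite('pics/s3z.png',cv2.resize(im,None,fx=4,fy=4))
E
```

```text
time: 5.35
tool_pos: [0.5295, 0.0085, 0.1713]
tcp_rot: [-1.569, 0.093, -0.094]
wrist_force: [0.6, 0.0, 0.2]
width: 0.002
t 5.35 tcp mm [529.5   8.5 171.3] jaw yaw 83.2 down [ 0.  0. -1.] F [0.6 0.  0.2] w mm 0.2 q6 [-0.03  0.06  2.    0.    1.08 -1.48]
```

View pics/s3z.png

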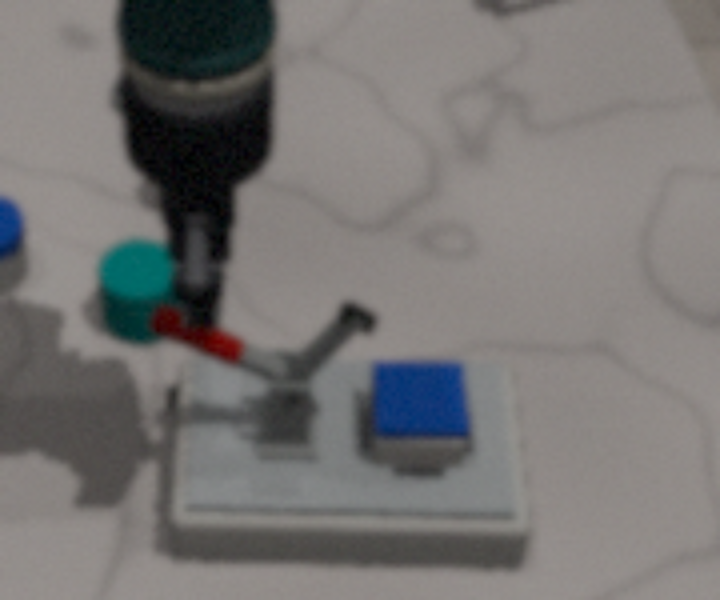

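```bash
python3 -m jog '[[-4,0,-3,0,0],[-8,1,-6,0,0],[-12,1,-9,0,0],[-12,1,-12,0,0],[-12,1,-15,0,0],[-12,1,-15,0,0],[-12,1,-15,0,0],[-12,1,-15,0,0],[-12,1,-15,0,0],[-12,1,-15,0,0]]'
python3 - <<'E'
from h import *
st(); snap('side','s4.png')
im=cv2.imread('pics/s4.png')[130:280,220:400];cv2.imwrite('pics/s4z.png',cv2.resize(im,None,fx=4,fy=4))
E
```

```text
time: 6.65
tool_pos: [0.5177, 0.0095, 0.1563]
tcp_rot: [-1.569, 0.093, -0.094]
wrist_force: [-0.1, 0.1, -0.3]
width: -0.001
t 6.65 tcp mm [517.7   9.5 156.3] jaw yaw 83.2 down [ 0. -0. -1.] F [-0.1  0.1 -0.3] w mm -0.1 q6 [-0.03  0.05  2.04  0.    1.05 -1.48]
```

View pics/s4z.png

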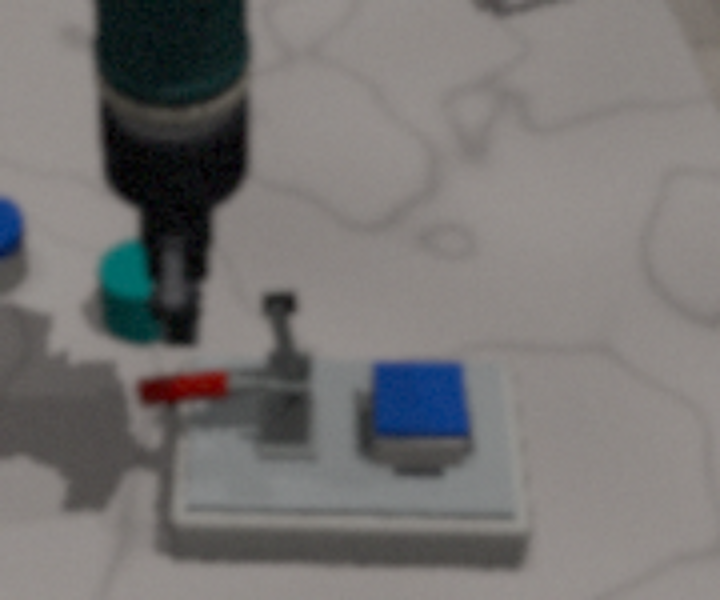

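```bash
python3 -m jog '[[0,0,30,0,0],[0,0,60,0,0],[0,0,80,0,20],[30,-4,80,0,85],[70,-8,80,0,85],[110,-13,80,0,85],[136,-17,70,0,85],[136,-17,50,0,85],[136,-17,50,0,85],[136,-17,50,0,85]]'
python3 - <<'E'
from h import *
import pickle
st(); c=snap('wrist','w5.png'); pickle.dump(c,open('w5.pkl','wb'));snap('side','s5.png')
E
```

```text
time: 7.95
tool_pos: [0.6525, -0.0073, 0.206]
tcp_rot: [-1.569, 0.094, -0.092]
wrist_force: [0.6, 0.0, 0.3]
width: 0.997
t 7.95 tcp mm [652.5  -7.3 206. ] jaw yaw 83.2 down [-0.001  0.    -1.   ] F [0.6 0.  0.3] w mm 85.1 q6 [-0.05  0.26  1.71  0.    1.18 -1.5 ]
```

View pics/w5.png

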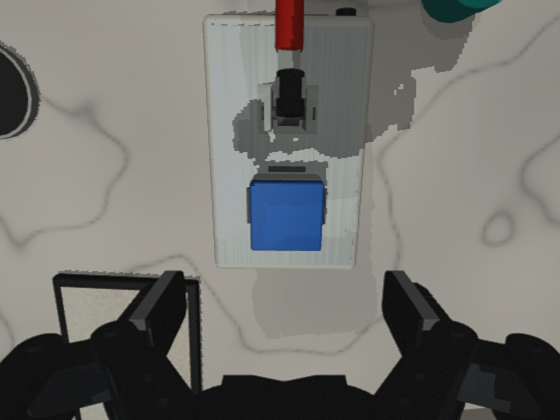

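View pics/s5.png

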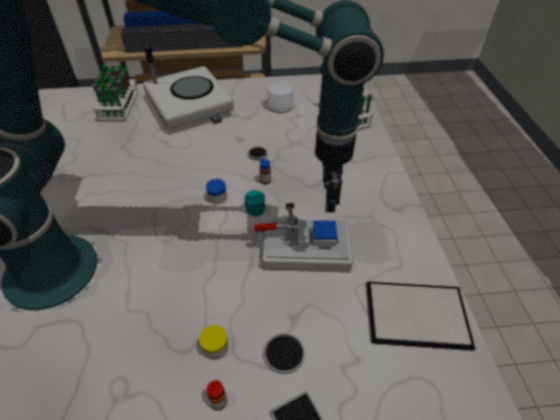

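```bash
python3 - <<'E'
from h import *
import pickle
c=pickle.load(open('w5.pkl','rb'));im=cv2.cvtColor(np.array(c['pixels'],dtype=np.uint8),cv2.COLOR_RGB2HSV)
m=cv2.inRange(im,np.array([105,120,60]),np.array([125,255,255]))[170:260,235:335]
cs,_=cv2.findContours(m,0,2);k=max(cs,key=cv2.contourArea);r=cv2.minAreaRect(k)
P=np.array([ray(c,q[0]+235,q[1]+170,.086)[:2] for q in cv2.boxPoints(r)]);print(P,P.mean(0),np.linalg.norm(P[0]-P[1]),np.linalg.norm(P[1]-P[2]))
d=P-np.roll(P,1,0);print(np.degrees(np.arctan2(d[:,1],d[:,0])))
E
```

```text
[[ 0.62511909 -0.02786419]
 [ 0.63128945  0.02408669]
 [ 0.68468097  0.01956525]
 [ 0.67811828 -0.03573585]] [ 0.65480195 -0.00498702] 0.052316031909103354 0.05358262798639601
[171.55195174  83.22654165  -4.84052865 -96.76774767]
```

```bash
python3 -m jog '[[2,1,-30,0,85],[2,1,-60,0,85],[2,1,-85,0,85],[2,1,-105,0,85],[2,1,-118,0,85],[2,1,-124,0,85],[2,1,-124,0,85],[2,1,-124,0,50],[2,1,-124,0,50],[2,1,-124,0,50]]' 40;  python3 -m jog '[[0,0,0,0,40],[0,0,0,0,40],[0,0,0,0,40],[0,0,0,0,40],[0,0,10,0,40],[0,0,20,0,40],[0,0,40,0,40],[0,0,60,0,40],[0,0,80,0,40],[0,0,80,0,40]]'
python3 - <<'E'
from h import *
st(); snap('side','s6.png'); snap('wrist','w6.png')
E
```

```text
time: 9.3
tool_pos: [0.6566, -0.0066, 0.0835]
tcp_rot: [-1.569, 0.092, -0.095]
wrist_force: [1.1, -0.1, 3.7]
width: 0.621
time: 10.55
tool_pos: [0.6577, -0.0066, 0.1659]
tcp_rot: [-1.569, 0.089, -0.098]
wrist_force: [0.3, -1.0, -0.6]
width: 0.625
t 10.55 tcp mm [657.7  -6.6 165.9] jaw yaw 83.2 down [ 0.006 -0.    -1.   ] F [ 0.3 -1.  -0.6] w mm 53.4 q6 [-0.05  0.29  1.74  0.    1.1  -1.5 ]
```

View pics/w6.png

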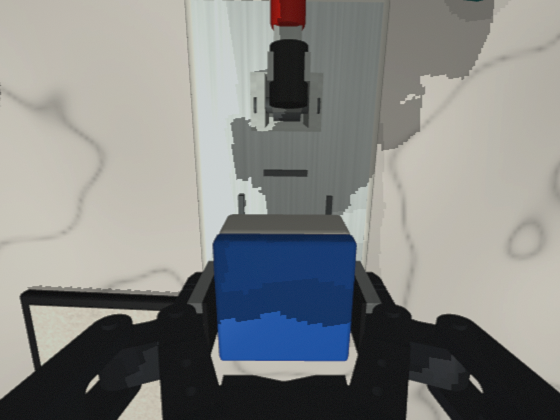

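View pics/s6.png

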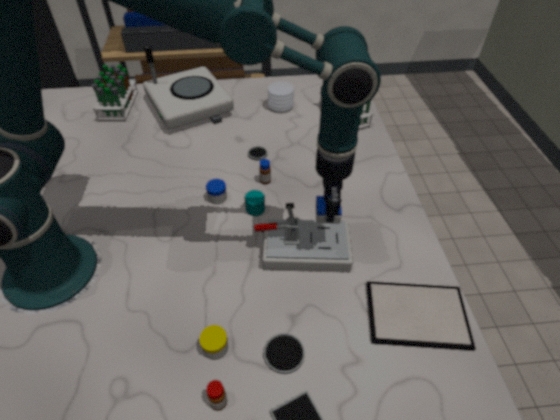

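```bash
python3 -m jog '[[0,-10,0,0,40],[-10,-40,0,-8,40],[-25,-85,0,-16,40],[-40,-135,0,-24,40],[-55,-190,0,-32,40],[-70,-245,0,-40,40],[-85,-295,0,-48,40],[-100,-340,0,-55,40],[-107,-370,0,-60,40],[-112,-385,0,-60,40]]'; python3 -m jog '[[0,0,0,0,40],[0,0,0,0,40],[0,0,-20,0,40],[0,0,-40,0,40],[0,0,-55,0,40],[0,0,-70,0,40],[0,0,-80,0,40],[0,0,-80,0,40],[0,0,-80,0,40],[0,0,-80,0,40]]'
python3 - <<'E'
from h import *
st(); snap('side','s7.png'); snap('wrist','w7.png'); snap('top','t7.png')
im=cv2.imread('pics/s7.png')[300:420,200:380];cv2.imwrite('pics/s7z.png',cv2.resize(im,None,fx=4,fy=4))
E
```

```text
time: 11.9
tool_pos: [0.5421, -0.3933, 0.161]
tcp_rot: [-1.374, 0.909, -0.906]
wrist_force: [-0.3, 0.3, -0.9]
width: 0.622
time: 13.15
tool_pos: [0.5442, -0.392, 0.0833]
tcp_rot: [-1.374, 0.905, -0.908]
wrist_force: [0.5, -0.1, -1.2]
width: 0.625
t 13.15 tcp mm [ 544.2 -392.    83.3] jaw yaw 23.2 down [ 0.001 -0.001 -1.   ] F [ 0.5 -0.1 -1.2] w mm 53.4 q6 [-0.66  0.4   1.76  0.    0.98 -1.07]
```

View pics/w7.png

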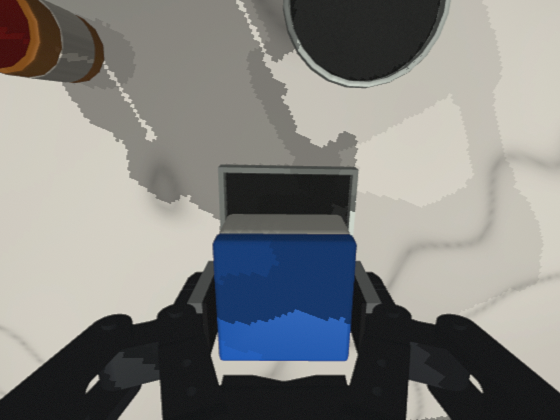

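View pics/s7z.png

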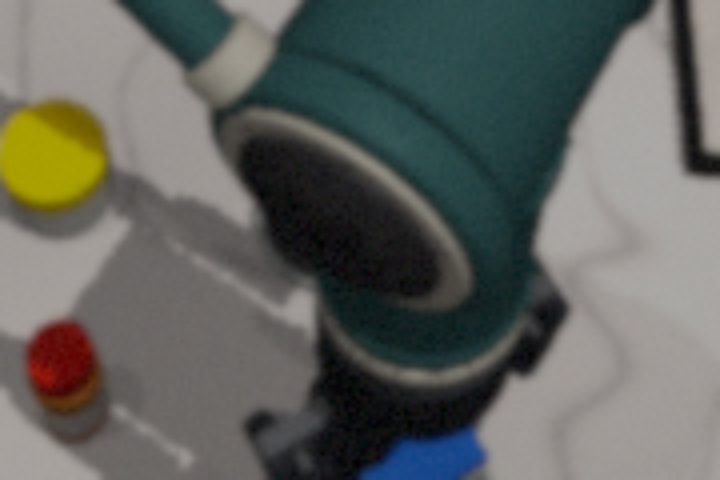

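```bash
python3 - <<'E'
from h import *
import math
c=bot.read_camera('wrist')
a=ray(c,219,166,.01);b=ray(c,357,168,.01);print(a,b,np.linalg.norm(a-b))
m=(a+b)/2;d=(b-a)[:2]/np.linalg.norm((b-a)[:2]);print('yaw',math.degrees(math.atan2(d[1],d[0])))
n=np.array([-d[1],d[0]]); tcp=bot.read_state()['tool_pos'][:2]
for s in(1,-1): print('dish est',m[:2]+s*n*.04)
print(tcp)
E
```

```text
[ 0.49342088 -0.3660591   0.01      ] [ 0.56593202 -0.33621815  0.01      ] 0.07841139882939047
yaw 22.368935012029493
dish est [ 0.51445369 -0.31414852]
dish est [ 0.54489922 -0.38812872]
[ 0.54389573 -0.3917448 ]
```

```bash
python3 -m jog '[[2,2,-10,0,40],[2,2,-20,0,40],[2,2,-30,0,40],[2,2,-36,0,40],[2,2,-40,0,40],[2,2,-42,0,40],[2,2,-43,0,40],[2,2,-43,0,40],[2,2,-43,0,40],[2,2,-43,0,40]]'; python3 -c "
from h import *
st()"
```

```text
time: 14.6
tool_pos: [0.5457, -0.3896, 0.0395]
tcp_rot: [-1.374, 0.906, -0.907]
wrist_force: [-0.6, 0.5, -0.8]
width: 0.626
t 14.6 tcp mm [ 545.7 -389.6   39.5] jaw yaw 23.2 down [ 0. -0. -1.] F [-0.6  0.5 -0.8] w mm 53.5 q6 [-0.66  0.45  1.78 -0.    0.91 -1.06]
```

```bash
python3 -m jog '[[0,0,-0.5,0,40],[0,0,-1,0,40],[0,0,-1.5,0,40],[0,0,-2,0,40],[0,0,-2,0,40],[0,0,-2,0,40],[0,0,-2,0,40],[0,0,-2,0,40],[0,0,-2,0,40],[0,0,-2,0,40]]'; python3 -c "
from h import *
st()"
```

```text
time: 15.85
tool_pos: [0.5456, -0.3895, 0.0373]
tcp_rot: [-1.374, 0.906, -0.906]
wrist_force: [-0.6, -0.0, -0.5]
width: 0.624
t 15.85 tcp mm [ 545.6 -389.5   37.3] jaw yaw 23.2 down [-0.  0. -1.] F [-0.6 -0.  -0.5] w mm 53.3 q6 [-0.66  0.46  1.78  0.    0.9  -1.06]
```

```bash
python3 -m jog '[[0,0,-0.3,0,40],[0,0,-0.6,0,40],[0,0,-1,0,40],[0,0,-1,0,40],[0,0,-1.3,0,40],[0,0,-1.6,0,40],[0,0,-2,0,40],[0,0,-2,0,40],[0,0,-2,0,40],[0,0,-2,0,40]]'; python3 -c "
from h import *
st()"
```

```text
time: 17.1
tool_pos: [0.5456, -0.3895, 0.0365]
tcp_rot: [-1.374, 0.906, -0.906]
wrist_force: [-3.1, 1.5, 6.3]
width: 0.624
t 17.1 tcp mm [ 545.6 -389.5   36.5] jaw yaw 23.2 down [-0.  0. -1.] F [-3.1  1.5  6.3] w mm 53.3 q6 [-0.66  0.46  1.78 -0.    0.9  -1.06]
```

Contact at TCP 36.5 mm with 6 N. The box is on the dish floor, so I'll release and rise.

```bash
python3 -m jog '[[0,0,1,0,60],[0,0,1,0,70],[0,0,1,0,85],[0,0,1,0,85],[0,0,1,0,85],[0,0,1,0,85],[0,0,20,0,85],[0,0,60,0,85],[0,0,110,0,85],[0,0,160,0,85]]'; python3 - <<'E'
from h import *
st();snap('wrist','w8.png')
E
```

```text
time: 18.35
tool_pos: [0.5457, -0.3896, 0.1983]
tcp_rot: [-1.374, 0.905, -0.907]
wrist_force: [-0.3, -0.1, -0.2]
width: 0.995
t 18.35 tcp mm [ 545.7 -389.6  198.3] jaw yaw 23.2 down [ 0.001 -0.001 -1.   ] F [-0.3 -0.1 -0.2] w mm 85.0 q6 [-0.66  0.29  1.68 -0.    1.17 -1.06]
```

View pics/w8.png

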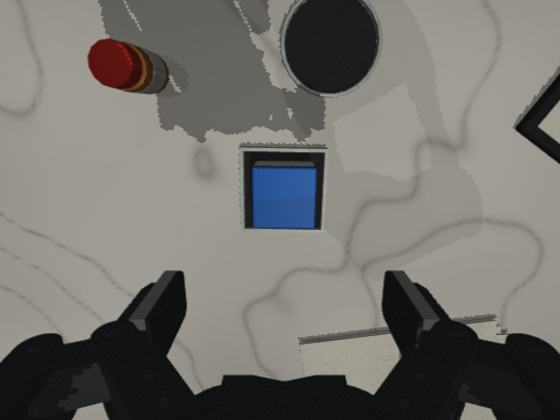

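```bash
python3 -m jog '[[0,10,40,0,85],[-5,60,50,4,85],[-20,120,50,8,85],[-40,180,50,12,85],[-60,240,50,16,85],[-80,300,50,20,85],[-100,360,50,25,85],[-120,420,50,30,85],[-135,480,50,35,85],[-145,540,50,39,85]]'; python3 -m jog '[[-4,52,0,0,85],[-4,52,0,0,85],[-4,52,-20,0,85],[-4,52,-50,0,85],[-4,52,-80,0,85],[-4,52,-80,0,85],[-4,52,-80,0,85],[-4,52,-80,0,85],[-4,52,-80,0,85],[-4,52,-80,0,85]]'; python3 - <<'E'
from h import *
import pickle
st();c=snap('wrist','w9.png');pickle.dump(c,open('w9.pkl','wb'));snap('top','t9.png');snap('side','s9.png')
im=cv2.cvtColor(np.array(c['pixels'],dtype=np.uint8),cv2.COLOR_RGB2HSV)
m=cv2.inRange(im,np.array([105,120,60]),np.array([125,255,255]))
cs,_=cv2.findContours(m,0,2)
for k in cs:
    if cv2.contourArea(k)>300:
        (u,v),r=cv2.minEnclosingCircle(k);print(u,v,r,[ray(c,u,v,z)[:2].round(4) for z in(.05,.072)])
E
```

```text
time: 19.65
tool_pos: [0.4002, 0.1509, 0.247]
tcp_rot: [-1.536, 0.377, -0.381]
wrist_force: [1.6, 1.0, -0.7]
width: 1.001
time: 20.9
tool_pos: [0.3972, 0.2013, 0.1659]
tcp_rot: [-1.536, 0.38, -0.381]
wrist_force: [-0.3, 0.7, -1.0]
width: 0.999
t 20.9 tcp mm [397.2 201.3 165.9] jaw yaw 62.2 down [ 0.001  0.    -1.   ] F [-0.3  0.7 -1. ] w mm 85.3 q6 [ 0.41 -0.1   2.17 -0.    1.07 -0.67]
288.70086669921875 211.2309112548828 37.590816497802734 [array([0.3963, 0.2066]), array([0.3902, 0.2094])]
```

View pics/w9.png

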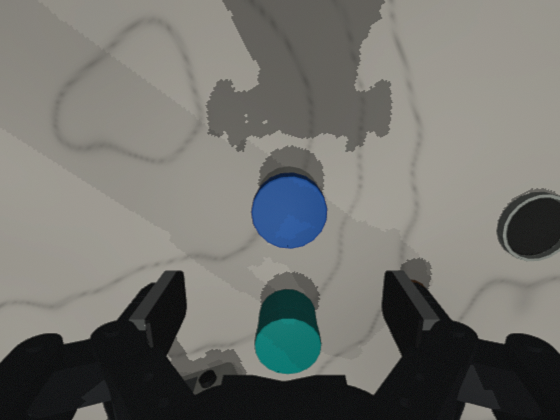

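View pics/s9.png

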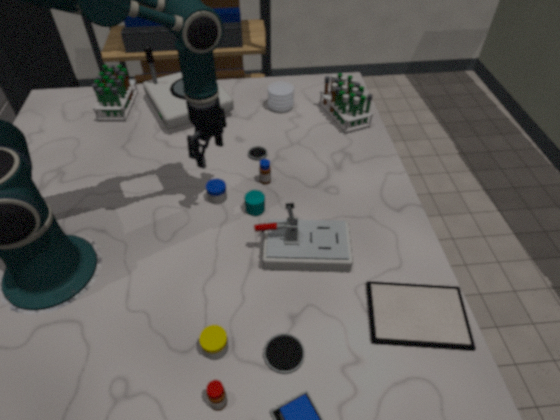

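```bash
python3 -m jog '[[0,3,-30,0,85],[0,3,-60,0,85],[0,3,-85,0,85],[0,3,-105,0,85],[0,3,-116,0,85],[0,3,-120,0,85],[0,3,-120,0,85],[0,3,-120,0,50],[0,3,-120,0,50],[0,3,-120,0,50]]' 40;  python3 -m jog '[[0,0,0,0,45],[0,0,0,0,45],[0,0,0,0,45],[0,0,0,0,45],[0,0,0,0,45],[0,0,20,0,45],[0,0,40,0,45],[0,0,70,0,45],[0,0,100,0,45],[0,0,100,0,45]]'
python3 - <<'E'
from h import *
st(); snap('wrist','w10.png')
E
```

```text
time: 22.3
tool_pos: [0.3976, 0.2045, 0.0464]
tcp_rot: [-1.536, 0.38, -0.382]
wrist_force: [-0.3, 0.0, 5.8]
width: 0.644
time: 23.55
tool_pos: [0.3989, 0.205, 0.1479]
tcp_rot: [-1.533, 0.377, -0.384]
wrist_force: [-0.3, 0.1, -1.3]
width: 0.642
t 23.55 tcp mm [398.9 205.  147.9] jaw yaw 62.2 down [ 0.006  0.003 -1.   ] F [-0.3  0.1 -1.3] w mm 54.8 q6 [ 0.42 -0.08  2.19 -0.    1.03 -0.67]
```

View pics/w10.png

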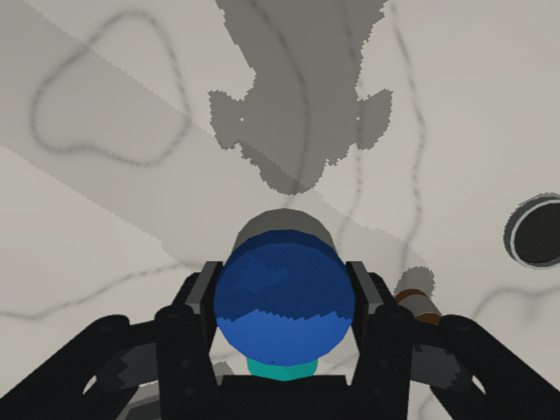

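```bash
python3 -m jog '[[0,0,30,0,45],[10,-30,30,0,45],[25,-80,30,0,45],[41,-135,30,0,45],[57,-190,30,0,45],[73,-245,30,0,45],[89,-300,30,0,45],[105,-355,30,0,45],[120,-410,30,0,45],[130,-450,30,0,45]]';  python3 -m jog '[[4,-14,0,0,45],[4,-14,0,0,45],[4,-14,-20,0,45],[4,-14,-50,0,45],[4,-14,-80,0,45],[4,-14,-90,0,45],[4,-14,-90,0,45],[4,-14,-90,0,45],[4,-14,-90,0,45],[4,-14,-90,0,45]]'
python3 - <<'E'
from h import *
st(); snap('wrist','w11.png');snap('side','s11.png')
im=cv2.imread('pics/s11.png')[250:420,180:380];cv2.imwrite('pics/s11z.png',cv2.resize(im,None,fx=3.5,fy=3.5))
E
```

```text
time: 24.85
tool_pos: [0.5261, -0.2479, 0.1728]
tcp_rot: [-1.536, 0.384, -0.379]
wrist_force: [-0.1, 0.1, -2.3]
width: 0.641
time: 26.1
tool_pos: [0.5315, -0.2603, 0.0863]
tcp_rot: [-1.537, 0.379, -0.382]
wrist_force: [0.3, 0.1, -1.4]
width: 0.643
t 26.1 tcp mm [ 531.5 -260.3   86.3] jaw yaw 62.2 down [ 0.002 -0.001 -1.   ] F [ 0.3  0.1 -1.4] w mm 54.9 q6 [-0.5   0.27  1.94 -0.    0.93 -1.58]
```

View pics/w11.png

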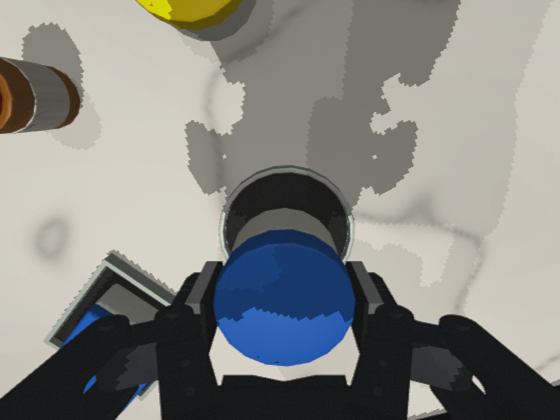

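View pics/s11z.png

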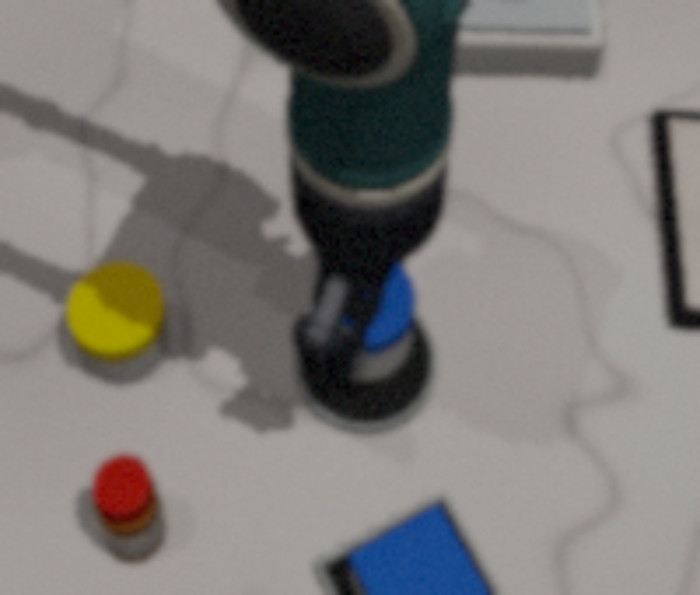

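```bash
python3 -m jog '[[1,0,-10,0,45],[1,0,-18,0,45],[1,0,-25,0,45],[1,0,-30,0,45],[1,0,-33,0,45],[1,0,-34,0,45],[1,0,-34.5,0,45],[1,0,-35,0,45],[1,0,-35.5,0,45],[1,0,-35.5,0,45]]';  python3 -m jog '[[0,0,-0.3,0,45],[0,0,-0.6,0,45],[0,0,-1,0,45],[0,0,-1,0,45],[0,0,-1,0,45],[0,0,-1,0,45],[0,0,-1,0,45],[0,0,-1,0,45],[0,0,-1,0,45],[0,0,-1,0,45]]'
```

```text
time: 27.45
tool_pos: [0.5321, -0.26, 0.0505]
tcp_rot: [-1.537, 0.38, -0.381]
wrist_force: [-1.2, 0.5, 3.2]
width: 0.641
time: 28.7
tool_pos: [0.5321, -0.26, 0.0504]
tcp_rot: [-1.537, 0.38, -0.381]
wrist_force: [-4.4, 1.6, 11.2]
width: 0.64
```

Contact (11 N), so I'll release and go back for the vial.

```bash
python3 -m jog '[[0,0,1,0,60],[0,0,1,0,70],[0,0,1,0,85],[0,0,1,0,85],[0,0,1,0,85],[0,0,1,0,85],[0,0,20,0,85],[0,0,60,0,85],[0,0,110,0,85],[0,0,180,0,85]]'; python3 - <<'E'
from h import *
st();snap('wrist','w12.png')
E
```

```text
time: 29.95
tool_pos: [0.5311, -0.2595, 0.2231]
tcp_rot: [-1.537, 0.382, -0.38]
wrist_force: [1.7, -0.0, 0.6]
width: 0.994
t 29.95 tcp mm [ 531.1 -259.5  223.1] jaw yaw 62.2 down [-0.001  0.001 -1.   ] F [ 1.7 -0.   0.6] w mm 84.9 q6 [-0.5   0.13  1.82  0.    1.19 -1.58]
```

View pics/w12.png

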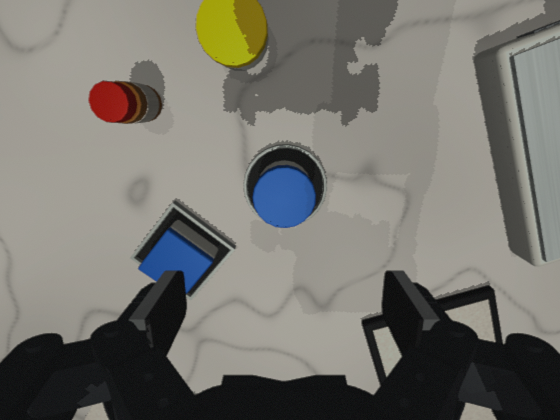

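```bash
python3 -m jog '[[0,0,35,0,85],[0,40,40,-5,85],[0,100,40,-10,85],[0,160,40,-15,85],[0,220,40,-20,85],[0,280,40,-25,85],[1,340,40,-30,85],[2,400,40,-38,85],[3,460,40,-45,85],[4,510,40,-50,85]]'; python3 -m jog '[[0,8,0,0,85],[0,8,0,0,85],[0,8,-20,0,85],[0,8,-50,0,85],[0,8,-70,0,85],[0,8,-70,0,85],[0,8,-70,0,85],[0,8,-70,0,85],[0,8,-70,0,85],[0,8,-70,0,85]]'; python3 - <<'E'
from h import *
st();c=snap('wrist','w13.png')
im=cv2.cvtColor(np.array(c['pixels'],dtype=np.uint8),cv2.COLOR_RGB2HSV)
m=cv2.inRange(im,np.array([105,120,60]),np.array([125,255,255]))
cs,_=cv2.findContours(m,0,2)
for k in cs:
    if cv2.contourArea(k)>300:
        (u,v),r=cv2.minEnclosingCircle(k);print(u,v,r,[ray(c,u,v,z)[:2].round(4) for z in(.05,.072)])
E
```

```text
time: 31.25
tool_pos: [0.5358, 0.2526, 0.263]
tcp_rot: [-1.299, 1.052, -1.053]
wrist_force: [0.8, 0.1, 0.3]
width: 0.995
time: 32.5
tool_pos: [0.5362, 0.2583, 0.1919]
tcp_rot: [-1.301, 1.051, -1.051]
wrist_force: [0.3, -0.7, 0.3]
width: 0.998
t 32.5 tcp mm [536.2 258.3 191.9] jaw yaw 12.2 down [ 0.001  0.    -1.   ] F [ 0.3 -0.7  0.3] w mm 85.3 q6 [ 0.41  0.16  1.85 -0.    1.13  0.19]
283.5138244628906 208.7513885498047 20.268310546875 [array([0.5369, 0.2563]), array([0.5355, 0.2627])]
```

View pics/w13.png

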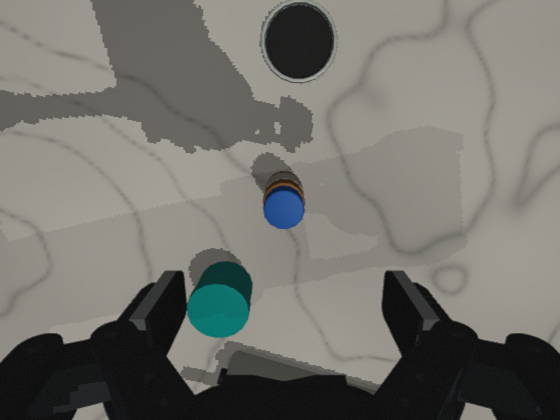

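```bash
python3 -m jog '[[-1,3,-35,0,85],[-1,3,-70,0,85],[-1,3,-100,0,85],[-1,3,-125,0,85],[-1,3,-142,0,85],[-1,3,-150,0,85],[-1,3,-150,0,85],[-1,3,-150,0,50],[-1,3,-150,0,30],[-1,3,-150,0,25]]' 30;  python3 -m jog '[[0,0,0,0,25],[0,0,0,0,25],[0,0,0,0,25],[0,0,0,0,25],[0,0,0,0,25],[0,0,10,0,25],[0,0,30,0,25],[0,0,50,0,25],[0,0,50,0,25],[0,0,50,0,25]]'
python3 - <<'E'
from h import *
st(); snap('wrist','w14.png');snap('side','s14.png')
im=cv2.imread('pics/s14.png')[100:240,170:350];cv2.imwrite('pics/s14z.png',cv2.resize(im,None,fx=4,fy=4))
E
```

```text
time: 33.8
tool_pos: [0.5355, 0.2614, 0.0422]
tcp_rot: [-1.301, 1.05, -1.052]
wrist_force: [-1.6, -0.5, 2.5]
width: 0.387
time: 35.05
tool_pos: [0.5349, 0.2611, 0.0916]
tcp_rot: [-1.302, 1.051, -1.051]
wrist_force: [0.2, -0.2, -2.0]
width: 0.39
t 35.05 tcp mm [534.9 261.1  91.6] jaw yaw 12.2 down [ 0.  0. -1.] F [ 0.2 -0.2 -2. ] w mm 33.3 q6 [0.41 0.27 1.93 0.   0.95 0.2 ]
```

View pics/w14.png

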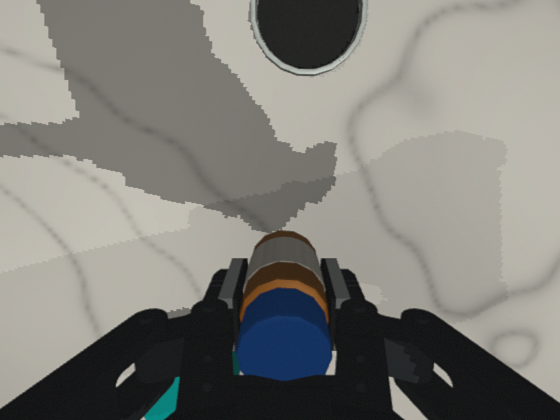

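View pics/s14z.png

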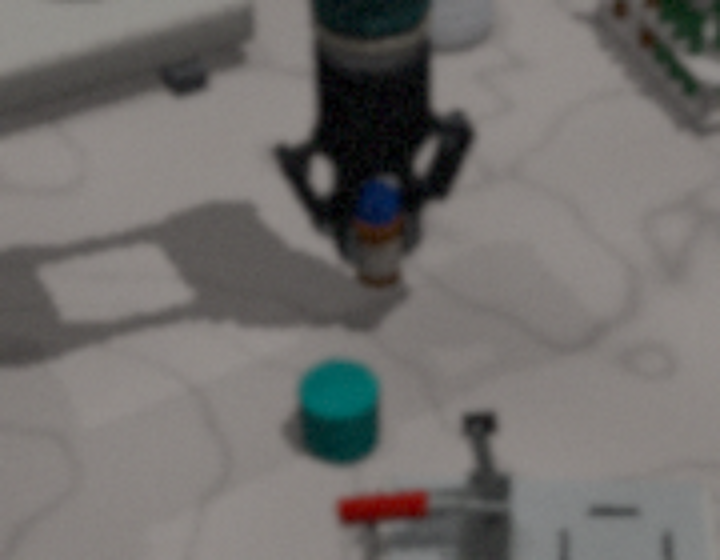

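```bash
python3 -m jog '[[-1,10,0,0,25],[-4,35,0,0,25],[-7,65,0,0,25],[-10,95,0,0,25],[-12,115,0,0,25],[-13,125,0,0,25],[-13,125,0,0,25],[-13,125,-8,0,25],[-13,125,-15,0,25],[-13,125,-20,0,25]]'
python3 - <<'E'
from h import *
st(); c=snap('wrist','w15.png');snap('side','s15.png')
im=cv2.imread('pics/s15.png')[80:200,190:350];cv2.imwrite('pics/s15z.png',cv2.resize(im,None,fx=4.5,fy=4.5))
E
```

```text
time: 36.4
tool_pos: [0.5216, 0.3851, 0.0702]
tcp_rot: [-1.303, 1.052, -1.052]
wrist_force: [0.1, 0.0, -1.1]
width: 0.391
t 36.4 tcp mm [521.6 385.1  70.2] jaw yaw 12.1 down [-0.001 -0.001 -1.   ] F [ 0.1  0.  -1.1] w mm 33.4 q6 [ 0.6   0.38  1.82 -0.    0.94  0.39]
```

View pics/w15.png

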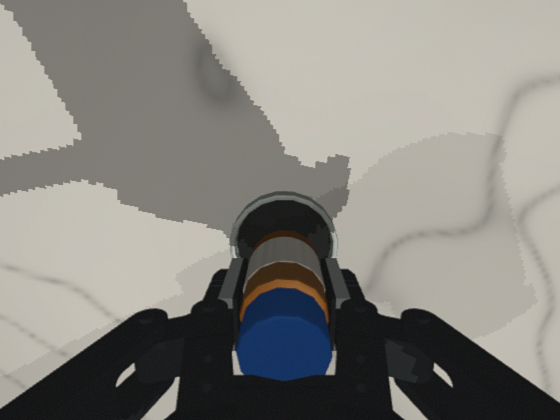

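View pics/s15z.png

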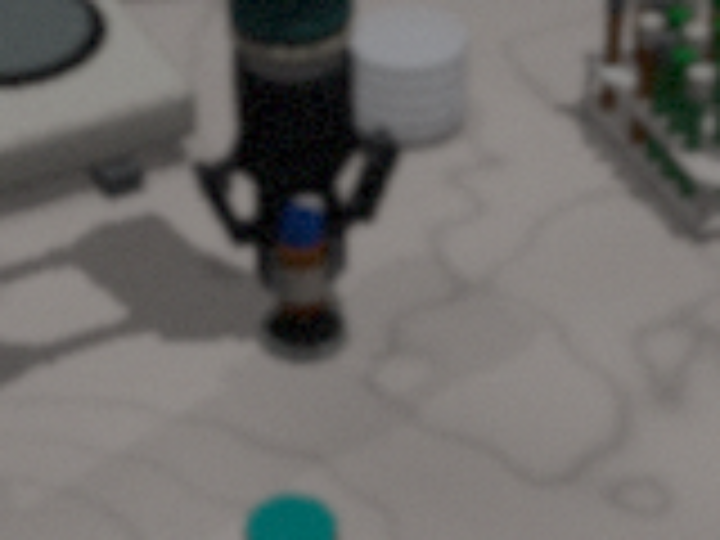

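```bash
python3 -m jog '[[0,1,-6,0,25],[0,1,-12,0,25],[0,1,-17,0,25],[0,1,-20,0,25],[0,1,-22,0,25],[0,1,-23,0,25],[0,1,-23.5,0,25],[0,1,-24,0,25],[0,1,-24,0,25],[0,1,-24,0,25]]';python3 -m jog '[[0,0,-0.2,0,25],[0,0,-0.4,0,25],[0,0,-0.6,0,25],[0,0,-0.8,0,25],[0,0,-1,0,25],[0,0,-1,0,25],[0,0,-1,0,25],[0,0,-1,0,25],[0,0,-1,0,25],[0,0,-1,0,25]]'
```

```text
time: 37.75
tool_pos: [0.5219, 0.3872, 0.0474]
tcp_rot: [-1.302, 1.051, -1.051]
wrist_force: [-0.2, 0.0, -1.5]
width: 0.392
time: 39.0
tool_pos: [0.5219, 0.3871, 0.0463]
tcp_rot: [-1.302, 1.051, -1.051]
wrist_force: [1.2, 0.3, -0.8]
width: 0.39
```

```bash
python3 -m jog '[[0,0,-0.2,0,25],[0,0,-0.4,0,25],[0,0,-0.6,0,25],[0,0,-0.8,0,25],[0,0,-1,0,25],[0,0,-1,0,25],[0,0,-1,0,25],[0,0,-1,0,25],[0,0,-1,0,25],[0,0,-1,0,25]]'
```

```text
time: 40.25
tool_pos: [0.5219, 0.3872, 0.0462]
tcp_rot: [-1.302, 1.051, -1.051]
wrist_force: [-2.7, -1.1, 5.6]
width: 0.386
```

Contact at 46.2 mm, which matches the expected 46. Releasing.

```bash
python3 -m jog '[[0,0,0.5,0,38],[0,0,0.5,0,45],[0,0,0.5,0,60],[0,0,0.5,0,85],[0,0,0.5,0,85],[0,0,0.5,0,85],[0,0,20,0,85],[0,0,60,0,85],[0,0,110,0,85],[0,0,170,0,85]]'; python3 -m jog '[[-20,20,10,0,85],[-60,60,30,0,85],[-100,100,40,0,85],[-130,140,40,0,85],[-170,180,40,0,85],[-200,200,40,0,85],[-200,200,40,0,85],[-200,200,40,0,85],[-200,200,40,0,85],[-200,200,40,0,85]]'
python3 - <<'E'
from h import *
st(); c=snap('top','t16.png');snap('side','s16.png')
im=cv2.imread('pics/s16.png')
cv2.imwrite('pics/s16a.png',cv2.resize(im[100:280,180:380],None,fx=3.3,fy=3.3));cv2.imwrite('pics/s16b.png',cv2.resize(im[280:420,180:380],None,fx=4,fy=4))
hs=cv2.cvtColor(np.array(c['pixels'],dtype=np.uint8),cv2.COLOR_RGB2HSV)
for nm,lo,hi in(('blue',[105,120,60],[125,255,255]),('red',[0,150,80],[8,255,255]),('yel',[22,120,80],[35,255,255]),('turq',[80,120,50],[98,255,255])):
    k,l,s,cen=cv2.connectedComponentsWithStats(cv2.inRange(hs,np.array(lo),np.array(hi)))
    for i in range(1,k):
        if s[i,4]>60: print(nm,s[i,4],cen[i].round(1),[ray(c,*cen[i],z)[:2].round(4) for z in(.041,.054,.076)])
cv2.imwrite('pics/t16z.png',cv2.resize(cv2.imread('pics/t16.png')[120:270,110:470],None,fx=2.2,fy=2.2,interpolation=2))
E
```

```text
time: 41.5
tool_pos: [0.5213, 0.3868, 0.2173]
tcp_rot: [-1.303, 1.052, -1.051]
wrist_force: [1.1, 0.5, -0.3]
width: 0.996
time: 42.75
tool_pos: [0.3229, 0.5864, 0.2554]
tcp_rot: [-1.301, 1.052, -1.053]
wrist_force: [-0.0, -0.2, 0.3]
width: 0.998
t 42.75 tcp mm [322.9 586.4 255.4] jaw yaw 12.1 down [ 0. -0. -1.] F [-0.  -0.2  0.3] w mm 85.3 q6 [ 1.03  0.25  1.62 -0.    1.27  0.82]
blue 115 [496.5 106.3] [array([ 0.7596, -0.5467]), array([ 0.7558, -0.5407]), array([ 0.7494, -0.5306])]
blue 449 [438.5 190.3] [array([ 0.5454, -0.387 ]), array([ 0.544 , -0.3829]), array([ 0.5417, -0.3758])]
blue 384 [389.5 196.4] [array([ 0.533 , -0.2617]), array([ 0.5317, -0.259 ]), array([ 0.5297, -0.2544])]
blue 109 [134.6 206.1] [array([0.5251, 0.3986]), array([0.524 , 0.3939]), array([0.5221, 0.3858])]
red 127 [282.4 203.1] [array([0.5227, 0.0135]), array([0.5216, 0.0132]), array([0.5197, 0.0125])]
red 109 [426. 248.] [array([ 0.3989, -0.3483]), array([ 0.3992, -0.3445]), array([ 0.3997, -0.3382])]
yel 385 [380.7 251.4] [array([ 0.393 , -0.2335]), array([ 0.3933, -0.2311]), array([ 0.394, -0.227])]
turq 359 [229.4 213.5] [array([0.4995, 0.1513]), array([0.4986, 0.1494]), array([0.4972, 0.1461])]
```

View pics/t16z.png

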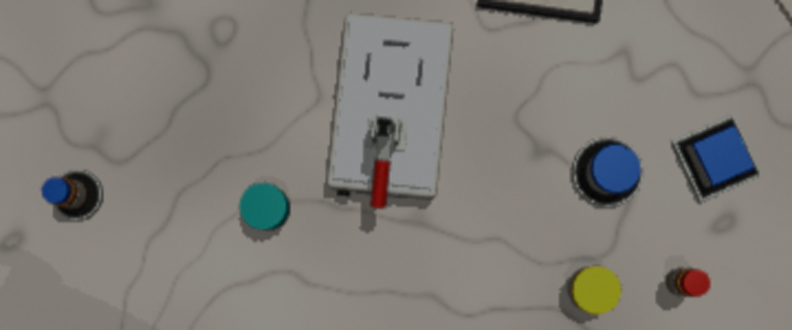

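View pics/s16a.png

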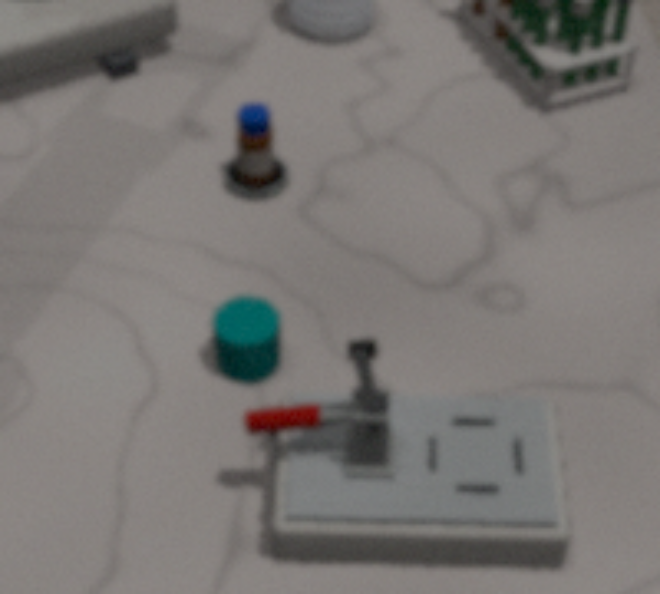

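View pics/s16b.png

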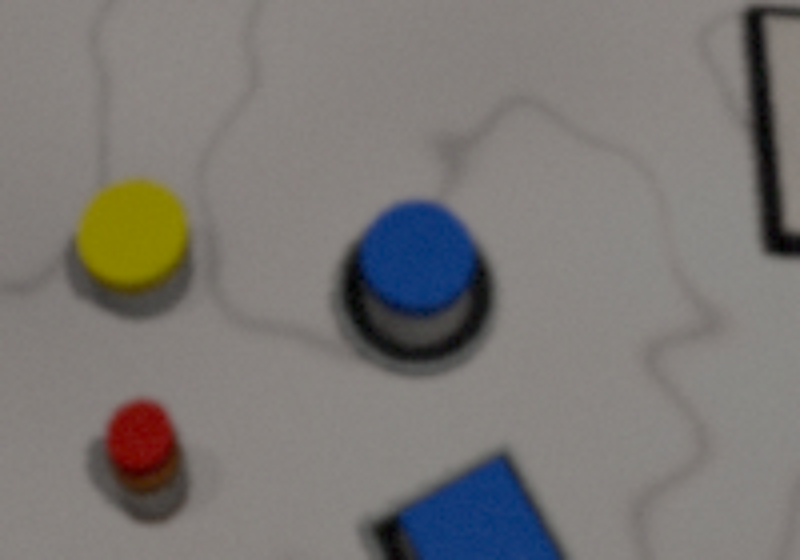

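```bash
python3 -c "
from h import *
print(bot.finish_job())"
```

```text
the job is handed in; nothing more can be done
None
```

I flipped the toggle clamp fully open and left it open. Then I put the box in the square dish, the jar in the large round dish and the vial in the small round dish, and handed the job in at about 43 s. I lowered each sample until the wrist force showed light contact (6–11 N), then released it.

**Final top-camera checks:**

| Item | Measured (m) | Against dish centre |
|---|---|---|
| Vial | (0.522, 0.386) | within 1 mm |
| Jar | (0.532, -0.259) | within 2 mm |
| Box | (0.545, -0.387) | 1–4 mm off depending on the camera, against 10 mm of room a side |

- **Upright:** all three look upright in the pictures. The side camera shows only part of the box, so that one rests on the top and wrist views.
- **Clamp:** in the last pictures the handle is level towards the robot and the lever arm stands up.
- **Other items:** the red-capped vial, the yellow-lidded jar and the turquoise jar are in their starting positions to within 0.1 pixel.
- **Robot:** it was parked clear of everything, with the gripper open.

No check failed. The side camera first put the jar and the box about 5–7 mm lower in y than the top and wrist cameras, so I used the other two.

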